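Start the eggs: hob keys, then the timer

TASK

The eggs are in the pan: start cooking them using only light touches of the fingertips. Press the yellow key on the hob down first (the safety lock), then press the green key down (start), and then tap the blue cap on top of the white kitchen timer, and take the hand away. Leave the red key up, press everything gently, and do not pick up or shove the timer, the saucepan, the spice jar or the mug.

Things in the scene. Friction and masses are not known exactly. Their poses are not given: they have to be found in the camera images.
- hob: Flat portable hob, fixed to the counter, 360 mm (x) by 300 mm (y) by 59 mm high, black with an aluminium strip along its near (-x) edge that carries three round keys in a row: yellow, green and red, 75 mm apart centre to centre, 150 mm on the -x side of the hob's centre. Which colour sits in which of the three places changes. Origin: centre of its underside, on the counter. z up.
- yellow_switch: The fixed black bezel disc (50 mm across, 3 mm thick) around the yellow key, together with the key. Origin: centre of its underside, on the hob's top face, 59 mm above the counter. z up, x and y parallel to the hob's.
- green_switch: The fixed black bezel disc (50 mm across, 3 mm thick) around the green key, together with the key. Origin: centre of its underside, on the hob's top face, 59 mm above the counter. z up, x and y parallel to the hob's.
- red_switch: The fixed black bezel disc (50 mm across, 3 mm thick) around the red key, together with the key. Origin: centre of its underside, on the hob's top face, 59 mm above the counter. z up, x and y parallel to the hob's.
- yellow_key_top (a point): Centre of the flat top face of the yellow key (round cap, 36 mm across); moves down with the key and its cushion. At the start 21 mm above the hob's top, so 80 mm above the counter. z up.
- green_key_top (a point): Centre of the flat top face of the green key (round cap, 36 mm across); moves down with the key and its cushion. At the start 21 mm above the hob's top, so 80 mm above the counter. z up.
- red_key_top (a point): Centre of the flat top face of the red key (round cap, 36 mm across); moves down with the key and its cushion. At the start 21 mm above the hob's top, so 80 mm above the counter. z up.
- yellow_key (a joint): How far the yellow key (the safety lock) is pressed in, in m: 0 = fully up (start), 0.008 = fully down. It slides straight down into the hob against about 2.5 N of friction and stays where it is left. Its coloured cap sits on a cushion (2 N per mm, 10 mm of give, springs back), so the cap's top gives about 1.5 mm before the key itself starts to move. It counts as down beyond 0.004 and as up below 0.002. More than 25 N on it is too hard.
- green_key (a joint): How far the green key (start) is pressed in, in m: 0 = fully up (start), 0.008 = fully down. It slides straight down into the hob against about 2.5 N of friction and stays where it is left. Its coloured cap sits on a cushion (2 N per mm, 10 mm of give, springs back), so the cap's top gives about 1.5 mm before the key itself starts to move. It counts as down beyond 0.004 and as up below 0.002. More than 25 N on it is too hard.
- red_key (a joint): How far the red key (stop; leave it up) is pressed in, in m: 0 = fully up (start), 0.008 = fully down. It slides straight down into the hob against about 2.5 N of friction and stays where it is left. Its coloured cap sits on a cushion (2 N per mm, 10 mm of give, springs back), so the cap's top gives about 1.5 mm before the key itself starts to move. It counts as down beyond 0.004 and as up below 0.002.
- timer: Round white kitchen timer standing loose on the counter beside the hob, 0.25 kg, 76 mm across at the foot, its body 32 mm high, with a blue cap on top. Origin: centre of its underside. z up.
- timer_cap_top (a point): Centre of the flat top face of the timer's blue cap (44 mm across), 47 mm above the counter when up; moves down with the cap. z up.
- timer_cap (a joint): Press distance of the timer's blue cap in m: 0 = up, 0.010 = fully down. A spring (about 0.9 N to start, 1.5 N more per mm, 16 N fully down) pushes it back up. A tap counts once it is pressed more than 0.002 for a tenth of a second. More than 25 N on it is too hard.
- saucepan: Steel saucepan with eggs standing loose on the hob's far part, 150 mm across, 70 mm high (rim 129 mm above the counter), black handle to 209 mm from its axis along its own +x, pointing away from the keys. Its wall stays at least 105 mm from the key centres. Origin: centre of its underside.
- spice_jar: Small loose glass jar with a wooden lid, 52 mm across, 75 mm high, standing beside the hob on the same side as the timer. Origin: centre of its underside.
- mug: Blue mug standing loose on the counter, 80 mm across, 85 mm high, handle at its +y. Origin: centre of its underside.

How it is judged:
By the outcome, as a careful person would: the job done as asked, in the order asked, and still so for the second after the job is handed in, with the robot touching nothing.
It also fails if it takes over 54 s, if anything falls off the work surface, if the arm or the gripper's body presses on something with over 40 N, if the wrist force passes 120 N, or if a joint passes its speed limit or range.

ROBOT

A 6-joint arm with a two-finger parallel gripper is mounted at the origin on the work surface. World frame = base frame: x ahead of the robot, y to its left, z up, the work surface at z = 0. Lengths are in m, angles in rad, forces in N, time in s.
With the tool pointing down it reaches from about 0.225 to 0.875 m from the base axis. Payload 3.4 kg.
Tool frame: the origin (TCP) lies midway between the tips of the shut fingers; the grasp point (between the pads) lies 19 mm behind it (manip.pinch_z is the distance from the TCP to the grasp point, in m); z points along the fingers, y is the line along which they close (so a half turn about z gives the same grasp; the last joint's range is limited). The gripper opens to 85 mm and grips with 20 to 120 N. Pads are 22 mm wide; open, the fingers measure 114 mm over their backs; the gripper's body (76 mm by 85 mm) begins 54 mm behind the grasp point. The pads swing forward as they close: fully open they stand 13 mm farther back than shut.
Start: joints at [1.189, 0.276, 1.505, -0, 1.361, -0.121], TCP at [0.148, 0.556, 0.231] pointing down, gripper open.
Joint ranges: [-2.89, 2.89], [-0.75, 2.08], [0.22, 2.7], [-1.18, 4.32], [0.11, 2.71], [-2.7, 2.7]. Speed limits (rad/s): [2.57, 2.57, 3.14, 3.14, 3.14, 3.14].

INTERFACE

Orientations are given as a unit quaternion [w, x, y, z].
In Python, from rig import manip gives the robot as it stands.
- The arm moves only by the tool carry_out, never from a script. Its arguments are lists of equal length, an entry for each row: "delta_pos": the shift along the tool's x, y, z scaled (see below), a list of three; "turn": the turn, a rotation vector about the tool's x, y, z scaled (see below), a list of three; "claw": the closure, from -1 (fully open) to 1 (shut). A call has 1 to 12 rows; each row is the pose to reach, as a shift and turn from the pose commanded when the call began, along the tool's axes at that moment; what a row does not reach only later rows make up. The controller multiplies each number of a shift by 400 mm and each number of a turn by 30 degrees. A row lasts 1/10 s, in which the tool goes at most 50 mm and 8.59 degrees, less where a joint would pass 70% of its speed; a pose out of reach is approached as far as the arm can. A call with a number of a shift or a turn outside -1 to 1 is refused whole. A call with a gripper value outside its range is refused whole. The fingers move at their own pace and stop on an object; "force" is the grip in N (left out, the last holds). Time passes only in rows, so rows that repeat a pose let the fingers close. It gives the time, the measured TCP pose, the force, the opening and the grip force at its end, in the units of the state.
- manip.get_state(): the state, without advancing time (a new reading comes with each control period).
- manip.get_image(name): name is "side" or "top" or "wrist"; returns a dict with "image" (420x560x3 uint8, red, green, blue), "z_map" (420x560 float32, m along the optical axis (not along the pixel's ray), 0 where there is no reading), "fx", "fy", "cx", "cy" (pixels), "world_to_cam" (4x4, takes a point from world to camera coordinates). Camera axes: x right, y down, z forward; pixel columns grow to the right and rows downward; lengths in m; the calibration is good to about 2 mm. A picture is of the moment at which its call begins.
- manip.sign_off(): hands the job in; it is judged then, once.
Trained networks look in the newest picture that a camera, given by its name, has taken for a name from the list of things; names that differ only in an ending like _2 or _b are one class to them, and where a whole thing is asked for, a point or a joint stands for the part that bears it (a point fixed in the world has none). Each returns a list of dicts, best first, with "score" (0 to 1); they miss things now and then, are a little off and sometimes report something else, mostly with a low value. They report only what shows in the picture. A call takes as long as a camera call.
- manip.spot_in(camera, query): "point" ([x, y, z] in m, in world coordinates, good to about 4 mm: the middle of the surface that is visible of it).
- manip.place_of(camera, query): "point" ([x, y, z] in m, in world coordinates, good to about 4 mm: a listed point, or the origin of a listed thing).
The state is a dict: "clock": time; "qpos": joint angles; "qd": joint speeds; "effort": joint torques, N m; "position": TCP position; "ee_rot": TCP orientation; "contact_force": force on the tool from outside, world axes, zero at the start; "moment": the same for the moment, N m; "width": finger opening in m; "gripper_force": force on a finger pad.
Only numpy, scipy, OpenCV 4.12 (cv2) and the standard library are available. Lean on these libraries where they do the work, as an engineer would, in place of code of your own. Each camera call takes 0.05 s, during which the arm holds its last target. There are 200 camera calls.

## Working session

There is one attempt and no reset: what is moved stays moved. The work goes in short steps, Python scripts to look and compute and a tool call to move; the robot and the scene stay as the last step left them, time stands still between calls to the robot, and variables do not carry over. Pictures are saved under pics/ and viewed, at most 10 in all, crops included, and the job is handed in when it is done.

Besides the shell and the picture viewer there is one more tool, called after "Emit:" as a command line: name --argument value ..., lists and objects as JSON in quotes. carry_out: Moves the arm, as the interface text tells. Shifts and turns lie within -1 to 1; 1 stands for 400 mm of shift or 30 degrees of turn. Its arguments: {"type":"object","properties":{"delta_pos":{"type":"array","items":{"type":"array","items":{"type":"number","minimum":-1,"maximum":1}}},"turn":{"type":"array","items":{"type":"array","items":{"type":"number","minimum":-1,"maximum":1}}},"claw":{"type":"array","items":{"type":"number"}},"force":{"type":"number"}},"required":["delta_pos","turn","claw"]}

```bash
mkdir -p pics; cat > h.py <<'E'
from rig import manip
import numpy as np, cv2
def px2w(d,u,v,z=None):
    z=d["z_map"][int(v),int(u)] if z is None else z
    p=np.array([(u-d["cx"])/d["fx"]*z,(v-d["cy"])/d["fy"]*z,z,1])
    return (np.linalg.inv(d["world_to_cam"])@p)[:3]
E
python3 - <<'E'
from h import *
for c in ["top","side"]:
    d=manip.get_image(c); cv2.imwrite(f"pics/{c}0.png",d["image"][:,:,::-1])
    for q in ["yellow_key_top","green_key_top","red_key_top","timer_cap_top","spice_jar","mug","saucepan","hob"]:
        print(c,q,[(np.round(r["point"],3),round(r["score"],2)) for r in manip.place_of(c,q)[:2]])
s=manip.get_state();print(s["clock"],s["position"],s["ee_rot"],s["width"])
E
```

```text
top yellow_key_top [(array([ 0.572, -0.124,  0.081]), 0.55), (array([ 0.472,  0.325, -0.004]), 0.16)]
top green_key_top [(array([ 0.553, -0.049,  0.078]), 0.46)]
top red_key_top [(array([ 0.586, -0.197,  0.079]), 0.56)]
top timer_cap_top [(array([0.469, 0.329, 0.047]), 0.88)]
top spice_jar [(array([0.625, 0.296, 0.   ]), 0.56)]
top mug []
top saucepan [(array([ 0.776, -0.076,  0.06 ]), 0.74)]
top hob [(array([ 0.717, -0.089, -0.004]), 0.94)]
side yellow_key_top [(array([ 0.574, -0.118,  0.081]), 0.49)]
side green_key_top [(array([ 0.557, -0.047,  0.084]), 0.66)]
side red_key_top [(array([ 0.59 , -0.196,  0.083]), 0.68), (array([ 0.558, -0.049,  0.079]), 0.49)]
side timer_cap_top [(array([0.47 , 0.323, 0.049]), 0.43)]
side spice_jar [(array([ 0.629,  0.297, -0.003]), 0.8)]
side mug [(array([ 0.491, -0.411, -0.004]), 0.87)]
side saucepan [(array([ 0.774, -0.076,  0.059]), 0.92), (array([ 0.628,  0.294, -0.003]), 0.49)]
side hob [(array([ 0.725, -0.089, -0.002]), 0.75)]
0.9 [0.14827381 0.55558978 0.2313187 ] [1.44010780e-05 1.30016087e-01 9.91511883e-01 4.56033859e-05] 0.08542228747749957
```

View pics/top0.png

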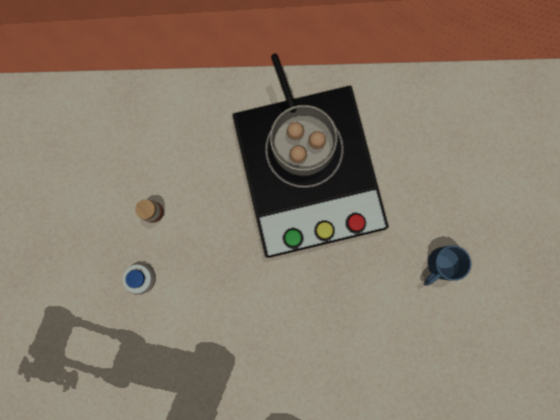

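The top view shows the keys in the order green (293,238), yellow (324,230), red (357,223). The timer is at (136,279). I'm heading to a hover above yellow with the fingers shut.

Emit:
carry_out --delta_pos '[[-0.73,-0.68,0],[-0.73,-0.68,0],[-0.73,-0.68,0],[-0.73,-0.68,0],[-0.73,-0.68,0],[-0.73,-0.68,0],[-0.73,-0.68,0],[-0.73,-0.68,0],[-0.73,-0.68,0],[-0.73,-0.68,0]]' --turn '[[0,0,0],[0,0,0],[0,0,0],[0,0,0],[0,0,0],[0,0,0],[0,0,0],[0,0,0],[0,0,0],[0,0,0]]' --claw '[1,1,1,1,1,1,1,1,1,1]'

```text
clock: 1.9
position: [0.3607, 0.2167, 0.2314]
ee_rot: [-0.0, 0.132, 0.991, 0.0]
contact_force: [0.6, -0.2, -0.5]
width: 0.0001
gripper_force: 0.0
```

Emit:
carry_out --delta_pos '[[-0.73,-0.68,0.1],[-0.73,-0.68,0.1],[-0.73,-0.68,0.1],[-0.73,-0.68,0.1],[-0.73,-0.68,0.1],[-0.73,-0.68,0.1],[-0.73,-0.68,0.1],[-0.73,-0.68,0.1],[-0.73,-0.68,0.1],[-0.73,-0.68,0.1],[-0.73,-0.68,0.1],[-0.73,-0.68,0.1]]' --turn '[[0,0,0],[0,0,0],[0,0,0],[0,0,0],[0,0,0],[0,0,0],[0,0,0],[0,0,0],[0,0,0],[0,0,0],[0,0,0],[0,0,0]]' --claw '[1,1,1,1,1,1,1,1,1,1,1,1]'

```text
clock: 3.1
position: [0.5718, -0.1183, 0.1916]
ee_rot: [-0.0, 0.129, 0.992, 0.0]
contact_force: [0.7, 0.2, 0.1]
width: 0.0002
gripper_force: 0.0
```

```bash
cat >> h.py <<'E'
from scipy.spatial.transform import Rotation as Ro
def units(w):
    s=manip.get_state(); R=Ro.from_quat(s["ee_rot"],scalar_first=True)
    return np.round(R.inv().apply(np.array(w)-s["position"])/.4,4)
E
python3 - <<'E'
from h import *
d=manip.get_image("wrist"); cv2.imwrite("pics/w1.png",d["image"][:,:,::-1])
hsv=cv2.cvtColor(d["image"],cv2.COLOR_RGB2HSV)
for n,a,b in [("y",22,35),("g",45,85),("r",0,8)]:
    m=cv2.inRange(hsv,(a,130,60),(b,255,255)); k,l,st,c=cv2.connectedComponentsWithStats(m)
    i=1+st[1:,4].argmax() if k>1 else 0
    u,v=c[i]; zz=np.median(d["z_map"][l==i]); print(n,c[i],st[i],px2w(d,u,v,zz).round(4))
for q in ["yellow_key_top","green_key_top","red_key_top"]:
    print(q,[(np.round(r["point"],3),round(r["score"],2)) for r in manip.place_of("wrist",q)[:2]])
s=manip.get_state();print({k:np.round(s[k],4) for k in ["clock","position","ee_rot","contact_force","width"]})
E
```

```text
y [284.34883721 216.61627907] [279 212  13  10  86] [ 0.5845 -0.1178  0.0806]
g [359.33697632 158.99635701] [ 337  137   46   46 1647] [ 0.5536 -0.0491  0.0801]
r [199.71766169 236.91791045] [ 177  215   46   45 1608] [ 0.5844 -0.1916  0.0789]
yellow_key_top [(array([ 0.571, -0.124,  0.081]), 0.85)]
green_key_top [(array([ 0.555, -0.046,  0.079]), 0.74)]
red_key_top [(array([ 0.588, -0.197,  0.077]), 0.81)]
{'clock': np.float64(3.3), 'position': array([ 0.572 , -0.1196,  0.1918]), 'ee_rot': array([3.000e-04, 1.294e-01, 9.916e-01, 0.000e+00]), 'contact_force': array([ 0.293 ,  0.2587, -0.0287]), 'width': np.float64(-0.0)}
```

View pics/w1.png

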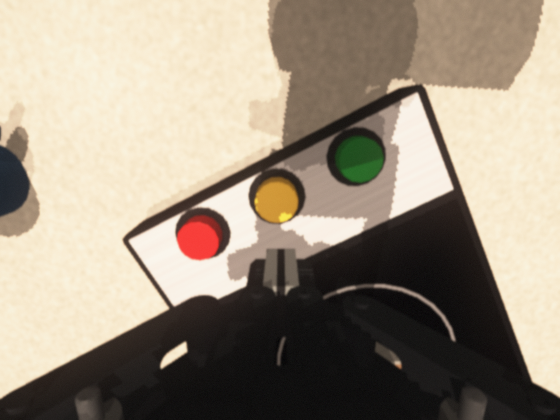

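The wrist view shows the fingertips just over yellow (275,198), with green at (358,160) and red at (200,237). Taking yellow as the midpoint of green and red puts it at about (0.569, -0.1205). I'm pressing it now.

Emit:
carry_out --delta_pos '[[0.007,-0.004,0.1],[0.007,-0.004,0.2],[0.007,-0.004,0.25],[0.007,-0.004,0.265],[0.007,-0.004,0.275],[0.007,-0.004,0.28],[0.007,-0.004,0.285],[0.007,-0.004,0.29],[0.007,-0.004,0.295],[0.007,-0.004,0.3],[0.007,-0.004,0.303],[0.007,-0.004,0.303]]' --turn '[[0,0,0],[0,0,0],[0,0,0],[0,0,0],[0,0,0],[0,0,0],[0,0,0],[0,0,0],[0,0,0],[0,0,0],[0,0,0],[0,0,0]]' --claw '[1,1,1,1,1,1,1,1,1,1,1,1]'

```text
clock: 4.5
position: [0.5701, -0.1217, 0.0704]
ee_rot: [0.001, 0.13, 0.992, -0.0]
contact_force: [2.4, 0.3, 3.5]
width: 0.0002
gripper_force: 1.6
```

Emit:
carry_out --delta_pos '[[0,0,0.002],[0,0,0.004],[0,0,0.005],[0,0,0.005]]' --turn '[[0,0,0],[0,0,0],[0,0,0],[0,0,0]]' --claw '[1,1,1,1]'

```text
clock: 4.9
position: [0.5701, -0.1217, 0.0688]
ee_rot: [0.001, 0.13, 0.992, -0.0]
contact_force: [2.5, -0.8, 6.2]
width: -0.0001
gripper_force: 3.1
```

Force rose about 2 N per mm, so yellow is bottomed out. Next I lift, move over to green and look again.

Emit:
carry_out --delta_pos '[[0,0,-0.1],[0,0,-0.2],[0.085,0.166,-0.2],[0.085,0.166,-0.2],[0.085,0.166,-0.2],[0.085,0.166,-0.2]]' --turn '[[0,0,0],[0,0,0],[0,0,0],[0,0,0],[0,0,0],[0,0,0]]' --claw '[1,1,1,1,1,1]'

```text
clock: 5.5
position: [0.5524, -0.0483, 0.1474]
ee_rot: [-0.001, 0.129, 0.992, -0.0]
contact_force: [0.4, -0.6, -0.1]
width: -0.0002
gripper_force: 0.0
```

```bash
python3 - <<'E'
from h import *
d=manip.get_image("wrist"); 
for q in ["yellow_key_top","green_key_top","red_key_top"]:
    print(q,[(np.round(r["point"],4),round(r["score"],2)) for r in manip.place_of("wrist",q)[:2]])
d=manip.get_image("side")
cv2.imwrite("pics/s1.png",d["image"][:,:,::-1])
for q in ["yellow_key_top","green_key_top","red_key_top"]:
    print(q,[(np.round(r["point"],4),round(r["score"],2)) for r in manip.place_of("side",q)[:2]])
s=manip.get_state();print(s["position"],s["clock"],s["contact_force"])
E
```

```text
yellow_key_top [(array([ 0.5697, -0.1251,  0.0688]), 0.65), (array([ 0.7197, -0.0906, -0.0009]), 0.61)]
green_key_top [(array([ 0.557 , -0.0491,  0.0768]), 0.77)]
red_key_top [(array([ 0.5865, -0.1945,  0.079 ]), 0.58)]
yellow_key_top [(array([ 0.5772, -0.1183,  0.0739]), 0.65)]
green_key_top [(array([ 0.555 , -0.0492,  0.0845]), 0.48)]
red_key_top [(array([ 0.5892, -0.1945,  0.0814]), 0.57)]
[ 0.55347818 -0.049088    0.14785009] 5.9 [0.55289934 0.61973554 0.18150258]
```

Emit:
carry_out --delta_pos '[[-0.004,0,0.1],[-0.004,0,0.15],[-0.004,0,0.16],[-0.004,0,0.165],[-0.004,0,0.17],[-0.004,0,0.175],[-0.004,0,0.18],[-0.004,0,0.185],[-0.004,0,0.19],[-0.004,0,0.195],[-0.004,0,0.198],[-0.004,0,0.198]]' --turn '[[0,0,0],[0,0,0],[0,0,0],[0,0,0],[0,0,0],[0,0,0],[0,0,0],[0,0,0],[0,0,0],[0,0,0],[0,0,0],[0,0,0]]' --claw '[1,1,1,1,1,1,1,1,1,1,1,1]'

```text
clock: 7.1
position: [0.556, -0.0492, 0.0694]
ee_rot: [0.001, 0.13, 0.992, -0.0]
contact_force: [1.4, -1.2, 5.4]
width: -0.0002
gripper_force: 2.6
```

Green is down at 5.4 N. Next is the timer hover.

Emit:
carry_out --delta_pos '[[0,0,-0.1],[0,0,-0.2],[0.45,0.85,-0.2],[0.45,0.85,-0.2],[0.45,0.85,-0.2],[0.45,0.85,-0.2],[0.45,0.85,-0.2],[0.45,0.85,-0.2],[0.45,0.85,-0.2],[0.45,0.85,-0.2],[0.45,0.85,-0.2],[0.45,0.85,-0.2]]' --turn '[[0,0,0],[0,0,0],[0,0,0],[0,0,0],[0,0,0],[0,0,0],[0,0,0],[0,0,0],[0,0,0],[0,0,0],[0,0,0],[0,0,0]]' --claw '[1,1,1,1,1,1,1,1,1,1,1,1]'

```text
clock: 8.3
position: [0.4673, 0.326, 0.1479]
ee_rot: [-0.001, 0.129, 0.992, -0.001]
contact_force: [1.2, -0.7, -0.3]
width: 0.0002
gripper_force: 0.0
```

```bash
python3 - <<'E'
from h import *
d=manip.get_image("wrist"); w=d["image"]
hsv=cv2.cvtColor(w,cv2.COLOR_RGB2HSV)
m=cv2.inRange(hsv,(100,130,40),(130,255,255)); k,l,st,c=cv2.connectedComponentsWithStats(m)
i=1+st[1:,4].argmax(); zz=np.median(d["z_map"][l==i]); print(c[i],st[i],px2w(d,*c[i],zz).round(4))
for q in ["timer_cap_top"]:
    print(q,[(np.round(r["point"],4),round(r["score"],2)) for r in manip.place_of("wrist",q)[:2]])
t=manip.get_image("top")
for cam in ["top","side"]:
  if cam=="side": manip.get_image("side")
  for q in ["yellow_key_top","green_key_top","red_key_top"]:
    print(q,[(np.round(r["point"],4),round(r["score"],2)) for r in manip.place_of(cam,q)[:2]])
for n,u,v in [("g",293,238),("y",324,230),("r",357,223)]:
    print(n,np.array([px2w(t,u+a,v+b) for a in(-2,0,2) for b in(-2,0,2)])[:,2].round(4))
cv2.imwrite("pics/w2.png",w[:,:,::-1])
s=manip.get_state();print(s["position"],s["clock"],s["contact_force"])
E
```

```text
[281.57034581 204.16958787] [ 256  179   52   51 2111] [0.4658 0.3275 0.0476]
timer_cap_top [(array([0.4671, 0.327 , 0.0468]), 0.83), (array([0.627 , 0.2964, 0.0016]), 0.51)]
yellow_key_top [(array([ 0.5706, -0.1234,  0.0723]), 0.59)]
green_key_top [(array([ 0.5549, -0.0519,  0.0673]), 0.74)]
red_key_top [(array([ 0.5868, -0.1963,  0.0788]), 0.78)]
yellow_key_top [(array([ 0.576 , -0.1199,  0.0728]), 0.64)]
green_key_top [(array([ 0.5544, -0.0512,  0.0745]), 0.53)]
red_key_top [(array([ 0.587 , -0.1965,  0.0814]), 0.61)]
g [0.0717 0.0738 0.0712 0.0687 0.0737 0.0719 0.0713 0.074  0.0762]
y [0.0716 0.0739 0.0696 0.0705 0.0708 0.0719 0.0689 0.0769 0.0744]
r [0.0812 0.0815 0.0804 0.0817 0.0803 0.0806 0.0849 0.0819 0.0796]
[0.46898705 0.3254664  0.14901386] 8.8 [ 0.25421964  0.65083753 -0.7805365 ]
```

View pics/w2.png

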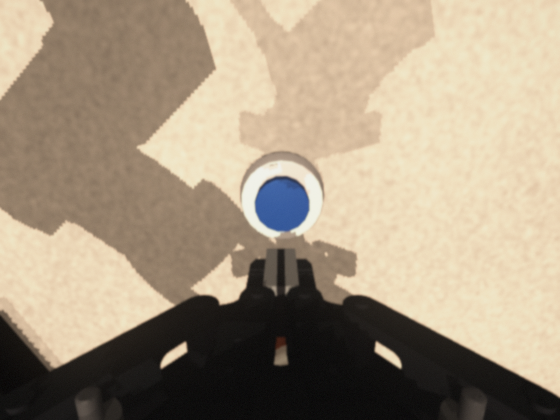

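The two lower keys are down and red is up. The wrist view has the cap at (282,204), directly below the tips, so I'm tapping it.

Emit:
carry_out --delta_pos '[[0.007,0.002,0.1],[0.007,0.002,0.2],[0.007,0.002,0.24],[0.007,0.002,0.25],[0.007,0.002,0.255],[0.007,0.002,0.26],[0.007,0.002,0.265],[0.007,0.002,0.267],[0.007,0.002,0.267],[0.007,0.002,0.267],[0.007,0.002,0.267]]' --turn '[[0,0,0],[0,0,0],[0,0,0],[0,0,0],[0,0,0],[0,0,0],[0,0,0],[0,0,0],[0,0,0],[0,0,0],[0,0,0]]' --claw '[1,1,1,1,1,1,1,1,1,1,1]'

```text
clock: 9.9
position: [0.4671, 0.3279, 0.0436]
ee_rot: [0.001, 0.13, 0.992, 0.001]
contact_force: [-0.3, -1.6, 5.5]
width: 0.0002
gripper_force: 2.9
```

Emit:
carry_out --delta_pos '[[0,0,0.004],[0,0,0.004],[0,0,0.004],[0,0,0.004]]' --turn '[[0,0,0],[0,0,0],[0,0,0],[0,0,0]]' --claw '[1,1,1,1]'

```text
clock: 10.3
position: [0.4671, 0.3279, 0.0423]
ee_rot: [0.001, 0.13, 0.992, 0.001]
contact_force: [-2.1, -2.2, 8.2]
width: 0.0001
gripper_force: 3.9
```

Emit:
carry_out --delta_pos '[[0,0,-0.06],[0,0,-0.2],[0,0,-0.4],[0,0,-0.45],[0,0,-0.45],[0,0,-0.45],[0,0,-0.45]]' --turn '[[0,0,0],[0,0,0],[0,0,0],[0,0,0],[0,0,0],[0,0,0],[0,0,0]]' --claw '[1,1,1,1,1,1,1]'

```text
clock: 11.0
position: [0.4656, 0.3272, 0.2195]
ee_rot: [-0.001, 0.13, 0.992, -0.0]
contact_force: [1.0, 0.3, -0.1]
width: 0.0003
gripper_force: 0.0
```

```bash
python3 - <<'E'
from h import *
manip.get_image("wrist");t=manip.get_image("top")
print([(np.round(r["point"],4),round(r["score"],2)) for r in manip.place_of("wrist","timer_cap_top")[:2]])
for n,u,v in [("g",293,238),("y",324,230),("r",357,223)]:
    print(n,np.median(np.array([px2w(t,u+a,v+b) for a in(-2,0,2) for b in(-2,0,2)])[:,2]).round(4))
s=manip.get_state();print(s["position"],s["clock"],s["contact_force"])
E
```

```text
[(array([0.4663, 0.3286, 0.0478]), 0.81)]
g 0.0725
y 0.0735
r 0.0822
[0.46526283 0.32698319 0.2184088 ] 11.15 [0.47027061 0.777076   0.11022006]
```

```bash
python3 -c "
from rig import manip
print(manip.sign_off())"
```

```text
the job is handed in; nothing more can be done
None
```

I pressed yellow, then green, then tapped the timer cap, with no more than about 8 N read after any press. The last camera check showed yellow and green down, red up and the timer in place; the hand was clear, and I handed the job in at about 11 s.

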